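# Sort three forging dies back into their own trays

### The job

The three forging dies on the bench are mixed up: each stands in another's tray. Put each die upright in the middle of the tray that has the shape of its foot (the round domed die in the round tray, the square grooved die in the square tray, the long ridged die in the oblong tray, lengthwise along it), setting one die down on the middle of the empty rubber mat on the way to make room. Do not tip any die over and leave the hammer, the wire brush and the can where they are.

Things in the scene. Friction and masses are not known exactly. Their poses are not given: they have to be found in the camera images.
- die_round_center (a point): Round domed die of dark steel, about 0.5 kg: an upright cylinder 40 mm across with straight sides for its lower 40 mm and a low dome on top, 54 mm tall. Point at its centre, 27 mm above its foot; z up along its axis.
- die_square_center (a point): Square grooved die of dark steel, about 0.5 kg: an upright block 38 x 38 mm, 54 mm tall, with a groove 14 mm wide and 12 mm deep across its top, running along its y. Point at its centre, 27 mm above its foot; x and y square to its sides, z up.
- die_ridge_center (a point): Long ridged die of dark steel, about 0.65 kg: 70 mm long (x), 30 mm wide (y), 54 mm tall, flat-sided for its lower 39 mm with a half-round ridge along its length on top. Point at its centre, 27 mm above its foot; x lengthwise, z up.
- tray_round: Fixed round metal tray, inside 100 mm across, 108 mm outside. Floor 3 mm thick, lip 3 mm above the floor (6 mm above the bench). Origin at the centre of its underside, at bench height; z up.
- tray_square: Fixed square metal tray, inside 92 x 92 mm, 100 x 100 mm outside. Floor 3 mm thick, lip 3 mm above the floor (6 mm above the bench). Origin at the centre of its underside, at bench height; x and y along its sides.
- tray_oblong: Fixed oblong (rectangular) metal tray, inside 116 mm (x) x 70 mm (y), 124 x 78 mm outside. Floor 3 mm thick, lip 3 mm above the floor (6 mm above the bench). Origin at the centre of its underside, at bench height; x along its length.
- mat: Flat grey rubber mat fixed to the bench, 120 mm (x) x 100 mm (y), 3 mm thick, no lip, empty at the start: the parking spot. Origin at the centre of its underside.
- hammer: Bystander: a hammer with a wooden handle lying at the left end of the work. Not to be moved. Origin under it; x along the handle towards the head.
- wire_brush: Bystander: a wire brush with a wooden handle lying at the right end of the work. Not to be moved. Origin under it; x along it.
- grease_can: Bystander: a closed green can 70 mm across, 80 mm tall, standing beside the work. Not to be moved. Origin at the centre of its underside.
Things that resemble listed ones, but are neither listed nor needed, are in the scene too. What is shaped like the tray_round but brown is not meant. What is shaped like the part that bears die_ridge_center but yellow is not meant.

How it is judged:
On the way:
1. one of the dies has been set down upright and let go on the middle of the rubber mat (within 40 mm of its centre) (((horizontal distance between die_round_center and mat below 0.04 m and height (world z) of die_round_center below 0.036 m and angle between die_round_center's own z axis and vertical below 0.1 rad and contact force between die_round and the fingers below 0.1 N) or (horizontal distance between die_square_center and mat below 0.04 m and height (world z) of die_square_center below 0.036 m and angle between die_square_center's own z axis and vertical below 0.1 rad and contact force between die_square and the fingers below 0.1 N) or (horizontal distance between die_ridge_center and mat below 0.04 m and height (world z) of die_ridge_center below 0.036 m and angle between die_ridge_center's own z axis and vertical below 0.1 rad and contact force between die_ridge and the fingers below 0.1 N))), for 0.2 s.
At the end, for the whole second after the job is handed in: Each die stands upright (within 0.1 rad), at rest on the floor of the tray of its own shape, its centre within 12 mm of the tray's centre, the ridged die lengthwise along the oblong tray (within 0.25 rad, either way round) (horizontal distance between die_round_center and tray_round below 0.012 m and height (world z) of each of die_round_center, die_square_center, die_ridge_center below 0.036 m and angle between each of die_round_center, die_square_center, die_ridge_center's own z axis and vertical below 0.1 rad and linear speed of each of die_round, die_square, die_ridge below 0.02 m/s and horizontal distance between die_square_center and tray_square below 0.012 m and horizontal distance between die_ridge_center and tray_oblong below 0.012 m and angle between the x axis of die_ridge_center and the x axis of tray_oblong, either way round below 0.25 rad); the robot touches nothing.
It fails at once if a die is tipped over (more than 0.6 rad) (angle between any of die_round_center, die_square_center, die_ridge_center's own z axis and vertical above 0.6 rad).
It fails at once if a bystander (hammer, wire brush, can) is moved more than 25 mm (distance of any of hammer, wire_brush, grease_can from where it was at the start of the episode above 0.025 m).
It also fails if it takes over 109 s, if anything falls off the work surface, if the arm or the gripper's body presses on something with over 40 N, if the wrist force passes 120 N, or if a joint passes its speed limit or range.

### The arm

A 7-joint arm with a two-finger parallel gripper is mounted at the origin on the work surface. World frame = base frame: x ahead of the robot, y to its left, z up, the work surface at z = 0. Lengths are in m, angles in rad, forces in N, time in s.
With the tool pointing down it reaches from about 0.35 to 0.9 m from the base axis. Payload 8.1 kg.
Tool frame: the origin (TCP) lies at the centre of the arm's flange, where the gripper is bolted on; the fingertips stand 178 mm ahead of it and the grasp point (between the pads) lies 159 mm ahead of it; z points along the fingers, y is the line along which they close (so a half turn about z gives the same grasp; the last joint's range is limited). The gripper opens to 92 mm and grips with 3 to 60 N. Pads are 19 mm wide; open, the fingers measure 130 mm over their backs; the gripper's body (75 mm by 190 mm) begins 47 mm behind the grasp point.
Start: joints at [-1.426, 0.434, 0.025, 1.573, -0.012, 1.134, -0.075], TCP at [0.153, 0.606, 0.405] pointing down, gripper open.
Joint ranges: [-2.62, 2.62], [-0.44, 2.09], [-1.27, 1.32], [0.08, 2.57], [-1.32, 4.46], [0.12, 2], [-2.74, 2.74]. Speed limits (rad/s): [2.22, 2.22, 3.01, 3.01, 3.14, 3.14, 3.14].

### API

Orientations are given as a rotation vector (axis times angle).
In Python, from cell import arm gives the robot as it stands. The module is installed in compiled form; this text tells all that it offers.
- The arm moves only by the shell command python3 -m inch 'ROWS' [FORCE]. ROWS is text: rows parted by semicolons, each of 5 numbers parted by spaces: the shift along the tool's x, y, z in m, then the turn about the tool's z in rad, then the finger opening in m, from 0 to 0.0918. In form: x y z roll fingers; .... A call has 1 to 5 rows; each row is the pose to reach, as a shift and turn from the pose commanded when the call began, along the tool's axes at that moment; what a row does not reach only later rows make up. A row lasts 1/10 s, in which the tool goes at most 50 mm and 8.59 degrees, less where a joint would pass 70% of its speed; a pose out of reach is approached as far as the arm can. A call with a gripper value outside its range is refused whole. The fingers move at their own pace and stop on an object; FORCE is the grip in N (left out, the last holds). Time passes only in rows, so rows that repeat a pose let the fingers close. It gives the time, the measured TCP pose, the force, the opening and the grip force at its end, in the units of the state.
- arm.observe(): the state, without advancing time (a new reading comes with each control period).
- arm.get_image(name): name is "side" or "top" or "wrist"; returns the picture (480x640x3 uint8, red, green, blue); there is no depth.
- arm.get_calibration(name): a dict with "intrinsics" (3x3 intrinsics, pixels), "distortion" ([k1, k2, p1, p2, k3] as OpenCV has them; the pictures are not rectified), "pose" (4x4, takes a point from camera to world coordinates). Camera axes: x right, y up, looking along -z (the intrinsics and any distortion apply to the point x, -y, -z); pixel columns grow to the right and rows downward; lengths in m; the calibration is good to about 2 mm. A picture is of the moment at which its call begins: read the wrist's pose just before it. get_calibration takes no time and is no camera call; for the wrist camera it gives the pose at the moment of the call.
- arm.sign_off(): hands the job in; it is judged then, once.
Trained networks look in the newest picture that a camera, given by its name, has taken for a name from the list of things; names that differ only in an ending like _2 or _b are one class to them, and where a whole thing is asked for, a point or a joint stands for the part that bears it (a point fixed in the world has none). Each returns a list of dicts, best first, with "conf" (0 to 1); they miss things now and then, are a little off and sometimes report something else, mostly with a low value. They report only what shows in the picture. A call takes as long as a camera call. They do not tell look-alikes from the thing itself.
- arm.look_for(camera, query): "point" ([row, column] in pixels, amid what is visible of it).
- arm.silhouettes(camera, query): "region" (480x640 bool, what is visible of it) and "point" ([row, column] in pixels, amid what is visible of it).
- arm.place_of(camera, query): "point" ([row, column] in pixels: a listed point, or the origin of a listed thing).
The state is a dict: "clock": time; "joints": joint angles; "dq": joint speeds; "joint_efforts": joint torques, N m; "position": TCP position; "ee_rot": TCP orientation; "force": force on the tool from outside, world axes, zero at the start; "ft_torque": the same for the moment, N m; "width": opening from 0.0 (shut) to 1.0 (fully open); "gripper_force": force on a finger pad.
Only numpy, scipy, OpenCV 4.12 (cv2) and the standard library are available. Lean on these libraries where they do the work, as an engineer would, in place of code of your own. Each camera call takes 0.05 s, during which the arm holds its last target. There are 200 camera calls.

## Working session

There is one attempt and no reset: what is moved stays moved. The work goes in short steps, Python scripts to look and compute and a shell command to move; the robot and the scene stay as the last step left them, time stands still between calls to the robot, and variables do not carry over. Pictures are saved under pics/ and viewed, at most 14 in all, crops included, and the job is handed in when it is done.

```bash
mkdir -p pics; cat > h.py <<'E'
import numpy as np, cv2
from cell import arm
from scipy.spatial.transform import Rotation as R
def ray(cam,pt,z,cal=None):
    c=cal or arm.get_calibration(cam); K=np.array(c["intrinsics"]);D=np.array(c["distortion"]);P=np.array(c["pose"])
    u=cv2.undistortPoints(np.array([[[pt[1],pt[0]]]],float),K,D)[0,0]
    d=P[:3,:3]@np.array([u[0],-u[1],-1]); o=P[:3,3]
    return o+d*(z-o[2])/d[2]
def save(cam,name):
    im=arm.get_image(cam); cv2.imwrite("pics/"+name,im[:,:,::-1]); return im
E
python3 - <<'E'
from h import *
print(arm.observe())
save("top","top0.png")
Z=dict(die_round_center=.03,die_square_center=.03,die_ridge_center=.03,tray_round=0,tray_square=0,tray_oblong=0,mat=0,hammer=0,wire_brush=0,grease_can=0)
for n,z in Z.items():
    for r in arm.place_of("top",n)[:3]: print(n,round(r["conf"],2),np.round(r["point"]),np.round(ray("top",r["point"],z),3))
save("side","side0.png")
E
```

```text
{'clock': 0.0, 'joints': array([-1.42562816,  0.43523433,  0.02498613,  1.57410504, -0.01160987,
        1.13396021, -0.07510074]), 'dq': array([-0.00018338, -0.00017004,  0.00054702, -0.00063342,  0.00126202,
       -0.0007784 , -0.00096963]), 'joint_efforts': array([ 1.83038424e-03, -6.67862821e+01,  9.86196287e-01, -3.14447844e+01,
       -6.02817675e-02,  4.32719069e-02,  1.50455844e-04]), 'position': array([0.15325539, 0.60568513, 0.40393476]), 'ee_rot': array([-3.88326948e-01, -3.11744433e+00,  2.45163555e-03]), 'force': array([-0.01279731,  0.64466674,  0.44621454]), 'ft_torque': array([0.00282554, 0.00214396, 0.03963345]), 'gripper_force': 0.0, 'width': 0.9977560236522219}
die_round_center 0.68 [259. 408.] [ 0.454 -0.236  0.03 ]
die_square_center 0.67 [201. 366.] [ 0.617 -0.116  0.03 ]
die_ridge_center 0.82 [250. 301.] [0.471 0.062 0.03 ]
die_ridge_center 0.81 [281. 359.] [ 0.391 -0.1    0.03 ]
tray_round 0.98 [250. 300.] [0.476 0.067 0.   ]
tray_round 0.94 [280. 240.] [0.386 0.233 0.   ]
tray_round 0.66 [199. 303.] [0.625 0.063 0.   ]
tray_square 0.92 [265. 406.] [ 0.441 -0.234  0.   ]
tray_square 0.25 [203. 365.] [ 0.618 -0.116  0.   ]
tray_oblong 0.64 [206. 363.] [ 0.609 -0.111  0.   ]
mat 0.81 [202. 243.] [0.612 0.235 0.   ]
hammer 0.88 [211. 173.] [0.579 0.436 0.   ]
wire_brush 0.96 [198. 482.] [ 0.642 -0.456  0.   ]
wire_brush 0.36 [204. 243.] [0.606 0.234 0.   ]
grease_can 0.66 [182. 413.] [ 0.683 -0.254  0.   ]
```

View pics/top0.png

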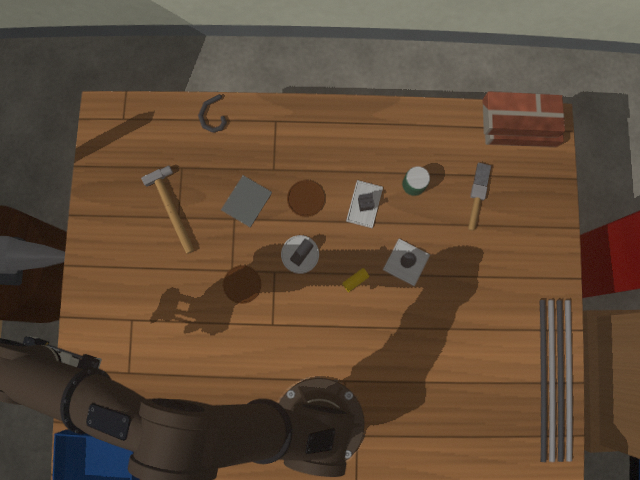

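View pics/side0.png

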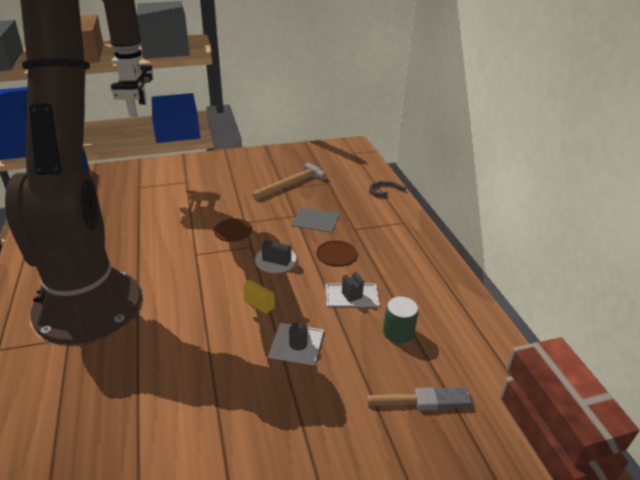

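The top view shows the grey round tray at (300,254) holding the ridge die, and the square tray at (406,263) holding the round die. The oblong tray at (365,204) holds the square die, and the mat is empty at (247,201). The brown discs and the yellow block at (356,280) are decoys. The side view agrees. Next I'll get the orientations and plan the approach.

```bash
cat >> h.py <<'E'
def yaw():  # world angle of tool x axis
    m=R.from_rotvec(arm.observe()["ee_rot"]).as_matrix(); return np.arctan2(m[1,0],m[0,0])
def go(x,y,z,yt=None,name=""):
    """tool-frame shift to TCP (x,y,z) with tool-y along world angle yt (mod pi)"""
    s=arm.observe(); m=R.from_rotvec(s["ee_rot"]).as_matrix(); d=m.T@(np.array([x,y,z])-s["position"])
    r=0
    if yt is not None:
        cur=np.arctan2(m[1,1],m[0,1]); r=-((yt-cur+np.pi/2)%np.pi-np.pi/2)
    print(name,"shift",np.round(d,4),"roll",round(r,3),"j7",round(s["joints"][6],2),"clock",round(s["clock"],2))
def rect(cam,region,z,cal=None):
    c=max(cv2.findContours(region.astype(np.uint8),0,1)[0],key=cv2.contourArea)[:,0]
    w=np.array([ray(cam,(p[1],p[0]),z,cal)[:2] for p in c],np.float32)
    (cx,cy),(a,b),t=cv2.minAreaRect(w*1000)
    if a<b:a,b,t=b,a,t+90
    return np.round([cx/1000,cy/1000],4),np.round([a,b]),round((t+90)%180-90,1)  # angle of long side deg
E
python3 - <<'E'
from h import *
arm.get_image("top")
for n,z in dict(tray_square=.006,tray_oblong=.006,mat=.003,tray_round=.006,die_ridge_center=.057).items():
    for r in arm.silhouettes("top",n)[:3]: print(n,round(r["conf"],2),np.round(r["point"]),rect("top",r["region"],z))
print(np.rad2deg(yaw()))
w=arm.get_calibration("wrist")["pose"]; s=arm.observe(); m=R.from_rotvec(s["ee_rot"]).as_matrix()
print("cam in tool",m.T@(w[:3,3]-s["position"]), (m.T@w[:3,:3]).round(2), arm.get_calibration("wrist")["intrinsics"])
go(.44,.064,.40,None,"above ridge")
E
```

```text
tray_square 0.74 [265. 404.] (array([ 0.4507, -0.2342]), array([101.,  98.]), -26.4)
tray_square 0.56 [181. 414.] (array([ 0.6849, -0.262 ]), array([93., 70.]), -26.1)
tray_oblong 0.95 [213. 364.] (array([ 0.6141, -0.1137]), array([121.,  76.]), -13.3)
mat 0.92 [205. 242.] (array([0.6146, 0.2266]), array([120.,  98.]), -29.2)
mat 0.4 [250. 291.] (array([0.4665, 0.0674]), array([105., 105.]), 1.5)
tray_round 0.91 [282. 241.] (array([0.3756, 0.2272]), array([107., 104.]), 2.3)
tray_round 0.63 [199. 301.] (array([0.628 , 0.0565]), array([103., 103.]), -88.5)
tray_round 0.58 [250. 294.] (array([0.4661, 0.0687]), array([107., 105.]), 27.8)
die_ridge_center 0.73 [250. 303.] (array([0.4643, 0.0594]), array([73., 35.]), -34.3)
die_ridge_center 0.62 [279. 358.] (array([ 0.3911, -0.0884]), array([73., 32.]), -54.9)
165.7982617395951
cam in tool [0.07378895 0.00060874 0.02027791] [[-0.    0.96  0.27]
 [ 1.    0.   -0.  ]
 [-0.    0.27 -0.96]] [[350.56337411   0.         319.66953584]
 [  0.         350.56337411 234.55465304]
 [  0.           0.           1.        ]]
above ridge shift [-0.4109 -0.455   0.0047] roll 0 j7 -0.08 clock 0.9
```

The sizes and positions fit what was given. I'll move above the ridge die.

```bash
python3 -m inch '-.033 -.034 0 0 .0918;-.066 -.068 0 0 .0918;-.099 -.102 0 0 .0918;-.132 -.136 0 0 .0918;-.165 -.17 0 0 .0918'
python3 -m inch '-.033 -.034 0 0 .0918;-.066 -.068 0 0 .0918;-.099 -.102 0 0 .0918;-.132 -.136 0 0 .0918;-.165 -.17 0 0 .0918'
python3 -m inch '-.033 -.034 0.02 0.14 .0918;-.066 -.068 0.04 0.28 .0918;-.105 -.113 0.06 0.34 .0918;-.105 -.113 0.06 0.34 .0918;-.105 -.113 0.06 0.34 .0918'
python3 - <<'E'
from h import *
print(arm.observe()["position"],arm.observe()["dq"].max())
cal=arm.get_calibration("wrist"); save("wrist","w1.png")
for n,z in dict(die_ridge_center=.03,tray_round=0).items():
    for r in arm.place_of("wrist",n)[:3]: print(n,round(r["conf"],2),np.round(r["point"]),ray("wrist",r["point"],z,cal).round(4))
for n,z in dict(die_ridge_center=.05,tray_round=.006).items():
    for r in arm.silhouettes("wrist",n)[:2]: print(n,round(r["conf"],2),np.round(r["point"]),rect("wrist",r["region"],z,cal))
go(.464,.059,.192,np.deg2rad(56))
E
```

```text
clock: 1.4
position: [0.2723, 0.3988, 0.4049]
ee_rot: [0.388, 3.117, 0.001]
force: [1.2, 0.3, 0.1]
width: 0.999
gripper_force: 0.0
clock: 1.9
position: [0.3904, 0.1935, 0.4051]
ee_rot: [0.388, 3.117, 0.001]
force: [0.3, 0.7, -0.4]
width: 1.0
gripper_force: 0.0
clock: 2.4
position: [0.4645, 0.0575, 0.3441]
ee_rot: [-0.917, -3.004, 0.002]
force: [-0.3, -0.1, -0.6]
width: 1.001
gripper_force: 0.0
[0.46448622 0.05745448 0.34413811] 0.01870378851263245
die_ridge_center 0.97 [249. 138.] [ 0.3941 -0.0877  0.03  ]
die_ridge_center 0.71 [223. 331.] [0.4697 0.0663 0.03  ]
tray_round 0.93 [ 15. 430.] [0.3762 0.2263 0.    ]
tray_round 0.73 [345. 404.] [0.6298 0.0537 0.    ]
die_ridge_center 0.79 [223. 328.] (array([0.466, 0.062]), array([78., 29.]), -34.3)
die_ridge_center 0.68 [240. 138.] (array([ 0.3941, -0.0727]), array([76., 43.]), -52.2)
tray_round 0.96 [360. 398.] (array([0.6401, 0.0404]), array([98., 41.]), 56.9)
tray_round 0.96 [ 35. 431.] (array([0.3949, 0.2137]), array([108.,  63.]), 56.0)
 shift [-0.0017 -0.0019  0.1531] roll 0.008 j7 0.88 clock 2.65
```

View pics/w1.png

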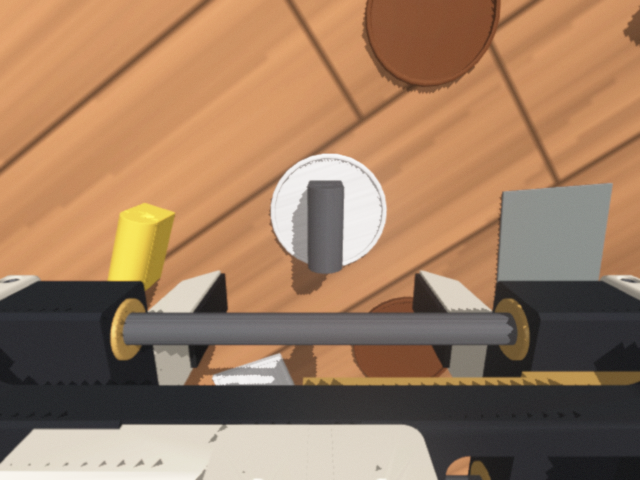

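The wrist view shows the ridge die at (326,225) in the white round tray at (329,210). The die is aligned with the fingers, and the yellow decoy sits well off to the left. I'll measure the tray centre from this picture.

```bash
cat >> h.py <<'E'
def white(im,box):
    r0,r1,c0,c1=box; m=np.zeros(im.shape[:2],np.uint8); s=im.astype(int)
    k=(s.min(2)>140)&(s.max(2)-s.min(2)<30); m[r0:r1,c0:c1]=k[r0:r1,c0:c1]
    return m
def circ(pts):
    A=np.c_[2*pts,np.ones(len(pts))]; x=np.linalg.lstsq(A,(pts**2).sum(1),rcond=None)[0]; return x[:2],np.sqrt(x[2]+x[0]**2+x[1]**2)
E
python3 - <<'E'
from h import *
im=cv2.imread("pics/w1.png")[:,:,::-1]; m=white(im,(130,270,250,410))
c=max(cv2.findContours(m,0,1)[0],key=cv2.contourArea); c=cv2.convexHull(c)[:,0]
w=np.array([ray("wrist",(p[1],p[0]),.006)[:2] for p in c]); print(circ(w))
d=((im.max(2)<90)).astype(np.uint8); d[:170]=0;d[265:]=0;d[:,:300]=0;d[:,350:]=0
s=[ray("wrist",p,z) for p,z in (((182,326),.057),((268,326),.05))]; print(s)
go(.466,.062,.192,np.deg2rad(55.7))
E
```

```text
(array([0.46490463, 0.07133534]), np.float64(0.05357331720228121))
[array([0.43409183, 0.08811206, 0.057     ]), array([0.49500538, 0.04827627, 0.05      ])]
 shift [-0.0017  0.0017  0.1531] roll 0.013 j7 0.88 clock 2.65
```

```bash
python3 -m inch '0 .005 .04 .01 .0918;0 .005 .08 .01 .0918;0 .005 .12 .01 .0918;0 .005 .145 .01 .0918;0 .005 .153 .01 .0918' 40
python3 -m inch '0 0 0 0 .01;0 0 0 0 .01;0 0 0 0 .01;0 0 0 0 .01;0 0 0 0 .01' 40
python3 -m inch '0 0 0 0 .01;0 0 0 0 .01;0 0 0 0 .01;0 0 0 0 .01;0 0 0 0 .01' 40
```

```text
clock: 3.15
position: [0.4656, 0.0652, 0.1899]
ee_rot: [-0.921, -3.0, 0.002]
force: [0.2, -0.4, -0.6]
width: 1.0
gripper_force: 0.0
clock: 3.65
position: [0.4669, 0.0643, 0.1925]
ee_rot: [0.925, 3.001, 0.001]
force: [-0.1, 0.1, -0.4]
width: 0.61
gripper_force: 0.0
clock: 4.15
position: [0.4663, 0.0638, 0.1917]
ee_rot: [-0.926, -3.001, 0.001]
force: [-2.6, -3.1, 4.0]
width: 0.322
gripper_force: 40.0
```

```bash
python3 -m inch '0 0 -.03 0 .01;0 0 -.06 0 .01;0 0 -.08 0 .01'
python3 - <<'E'
from h import *
go(.614,.229,.272)
E
```

```text
clock: 4.45
position: [0.4667, 0.0643, 0.2728]
ee_rot: [0.925, 3.002, 0.0]
force: [0.5, 1.1, -5.6]
width: 0.323
gripper_force: 40.0
 shift [-0.0291  0.219   0.0009] roll 0 j7 0.95 clock 4.45
```

```bash
python3 -m inch '-.006 .044 0 0 .01;-.012 .088 0 0 .01;-.018 .132 0 0 .01;-.024 .176 0 0 .01;-.029 .219 0 0 .01'
python3 -m inch '0 0 .03 0 .01;0 0 .06 0 .01;0 0 .075 0 .01;0 0 .079 0 .01;0 0 .079 0 .01'
```

```text
clock: 4.95
position: [0.6145, 0.2307, 0.2707]
ee_rot: [-0.924, -3.001, 0.001]
force: [0.4, -0.1, -5.7]
width: 0.327
gripper_force: 40.0
clock: 5.45
position: [0.6134, 0.2288, 0.1923]
ee_rot: [-0.925, -3.001, 0.001]
force: [-0.8, -0.1, -6.3]
width: 0.324
gripper_force: 40.0
```

```bash
python3 -m inch '0 0 .001 0 .01;0 0 .002 0 .01;0 0 .002 0 .01'
python3 -m inch '0 0 0 0 .06;0 0 0 0 .06;0 0 0 0 .06;0 0 0 0 .0918;0 0 0 0 .0918'
python3 -m inch '0 0 0 0 .0918;0 0 -.03 0 .0918;0 0 -.07 0 .0918;0 0 -.11 0 .0918;0 0 -.15 0 .0918'
python3 - <<'E'
from h import *
cal=arm.get_calibration("wrist"); im=save("wrist","w2.png")
for r in arm.place_of("wrist","die_ridge_center")[:2]: print(round(r["conf"],2),np.round(r["point"]),ray("wrist",r["point"],.03,cal).round(4))
go(.30,.05,.34,name="x"); go(.451,-.234,.34,np.deg2rad(64),"round die"); print(arm.observe()["force"])
E
```

```text
clock: 5.75
position: [0.6142, 0.2288, 0.1914]
ee_rot: [0.925, 3.002, 0.001]
force: [-0.6, -0.4, 0.6]
width: 0.328
gripper_force: 40.0
clock: 6.25
position: [0.6139, 0.2289, 0.1908]
ee_rot: [0.925, 3.002, 0.0]
force: [0.1, 0.7, -1.0]
width: 0.707
gripper_force: 0.0
clock: 6.75
position: [0.6137, 0.2287, 0.3423]
ee_rot: [-0.925, -3.002, 0.0]
force: [1.2, 1.1, 0.5]
width: 0.996
gripper_force: 0.0
0.7 [225. 326.] [0.6175 0.2334 0.03  ]
x shift [ 0.1601 -0.3256  0.0034] roll 0 j7 0.74 clock 6.85
round die shift [-0.1246 -0.4753  0.0036] roll -0.144 j7 0.74 clock 6.85
[0.32433971 0.85238124 0.03886723]
```

View pics/w2.png

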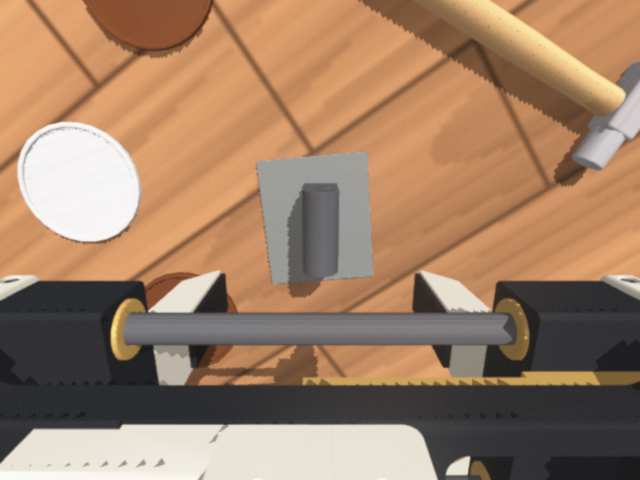

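The ridge die stands upright near the middle of the mat, at (320,230) with the mat centre at about (315,218). Next is the round die.

```bash
python3 -m inch '-.012 -.046 0 0 .0918;-.024 -.092 0 0 .0918;-.036 -.138 0 0 .0918;-.048 -.184 0 0 .0918;-.06 -.23 0 0 .0918'
python3 -m inch '-.013 -.048 0 0 .0918;-.026 -.096 0 0 .0918;-.039 -.144 0 0 .0918;-.052 -.192 0 -.07 .0918;-.065 -.24 0 -.144 .0918'
python3 -m inch '0 0 0 0 .0918;0 0 0 0 .0918'
python3 - <<'E'
from h import *
cal=arm.get_calibration("wrist"); im=save("wrist","w3.png")
for n,z in dict(die_round_center=.03,tray_square=0).items():
    for r in arm.place_of("wrist",n)[:2]: print(n,round(r["conf"],2),np.round(r["point"]),ray("wrist",r["point"],z,cal).round(4))
for n,z in dict(die_round_center=.05,tray_square=.006).items():
    for r in arm.silhouettes("wrist",n)[:2]: print(n,round(r["conf"],2),np.round(r["point"]),rect("wrist",r["region"],z,cal))
go(.451,-.234,.192)
E
```

```text
clock: 7.35
position: [0.533, 0.0034, 0.3406]
ee_rot: [0.925, 3.002, 0.0]
force: [0.9, -1.1, -0.2]
width: 0.999
gripper_force: 0.0
clock: 7.85
position: [0.4517, -0.2315, 0.3407]
ee_rot: [0.702, 3.062, 0.0]
force: [1.1, -0.6, 0.1]
width: 0.999
gripper_force: 0.0
clock: 8.05
position: [0.4518, -0.2314, 0.3406]
ee_rot: [0.714, 3.059, -0.0]
force: [0.3, 0.7, -0.6]
width: 1.003
gripper_force: 0.0
die_round_center 0.93 [230. 316.] [ 0.4552 -0.2357  0.03  ]
die_round_center 0.81 [230. 313.] (array([ 0.4489, -0.2341]), array([45., 37.]), -26.3)
tray_square 0.84 [202. 318.] (array([ 0.45 , -0.234]), array([100.,  99.]), 63.7)
 shift [-0.0004 -0.006   0.1485] roll 0 j7 1.68 clock 8.3
```

View pics/w3.png

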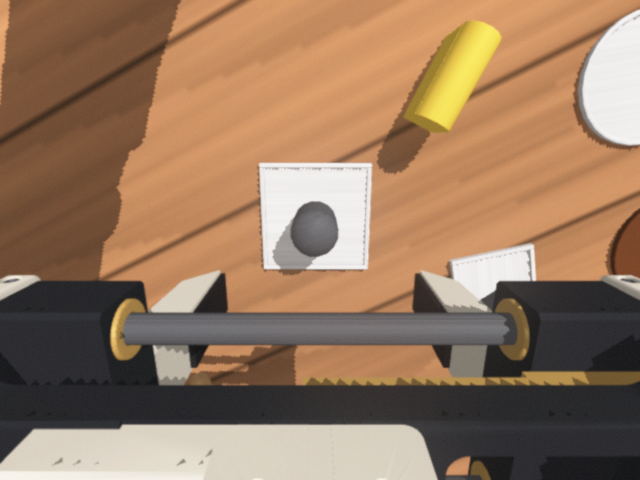

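The round die is at (315,229), inside the square tray centred at (316,217). The tray measures 100x99 mm at (0.450, -0.234). I'll grasp the die.

```bash
python3 -m inch '-.002 -.004 .04 0 .0918;-.002 -.004 .08 0 .0918;-.002 -.004 .12 0 .0918;-.002 -.004 .14 0 .0918;-.002 -.004 .149 0 .0918' 40
python3 -m inch '0 0 0 0 .02;0 0 0 0 .02;0 0 0 0 .02;0 0 0 0 .02;0 0 0 0 .02' 40
python3 -m inch '0 0 0 0 .02;0 0 0 0 .02;0 0 -.03 0 .02;0 0 -.06 0 .02;0 0 -.08 0 .02' 40
python3 - <<'E'
from h import *
go(.465,.0705,.272)
E
```

```text
clock: 8.8
position: [0.4525, -0.2331, 0.1897]
ee_rot: [-0.703, -3.058, -0.001]
force: [-0.0, -0.3, 0.6]
width: 0.998
gripper_force: 0.0
clock: 9.3
position: [0.453, -0.2345, 0.1925]
ee_rot: [0.706, 3.06, 0.0]
force: [-0.7, 0.7, -0.1]
width: 0.618
gripper_force: 0.0
clock: 9.8
position: [0.4525, -0.2345, 0.2729]
ee_rot: [-0.707, -3.061, 0.0]
force: [0.0, -0.1, -4.5]
width: 0.429
gripper_force: 40.0
 shift [0.1226 0.2796 0.0009] roll 0 j7 1.76 clock 9.8
```

```bash
python3 -m inch '.019 .043 0 0 .02;.038 .086 0 0 .02;.057 .129 0 0 .02;.076 .172 0 0 .02;.09 .21 0 0 .02'
python3 -m inch '.018 .04 0 0 .02;.033 .07 0 0 .02;.033 .07 .03 0 .02;.033 .07 .06 0 .02;.033 .07 .06 0 .02'
python3 - <<'E'
from h import *
cal=arm.get_calibration("wrist"); im=save("wrist","w4.png")
for n,z in dict(die_round_center=.05).items():
    for r in arm.place_of("wrist",n)[:2]: print(n,round(r["conf"],2),np.round(r["point"]),ray("wrist",r["point"],z,cal).round(4))
go(.465,.0705,.192); go(.465,.0705,.192)
E
```

```text
clock: 10.3
position: [0.463, -0.0038, 0.2714]
ee_rot: [-0.705, -3.06, -0.0]
force: [0.8, 1.0, -4.0]
width: 0.424
gripper_force: 40.0
clock: 10.8
position: [0.4631, 0.0713, 0.2089]
ee_rot: [-0.704, -3.056, 0.005]
force: [-1.3, 0.5, -3.8]
width: 0.424
gripper_force: 40.0
die_round_center 0.75 [312. 320.] [0.4635 0.0714 0.05  ]
 shift [-0.0005  0.      0.0197] roll 0 j7 1.16 clock 10.9
 shift [-0.0005  0.      0.0197] roll 0 j7 1.16 clock 10.9
```

View pics/w4.png

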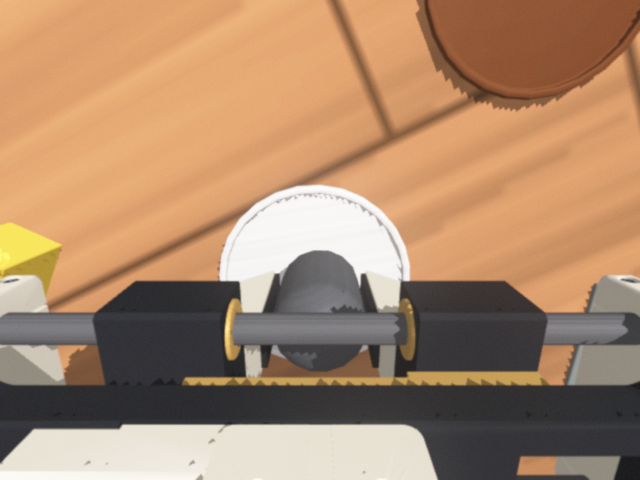

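The held die at (320,310) is centred between the fingers over the round tray, whose rim spans columns 219 to 410. I'll refine the tray centre from the visible rim.

```bash
python3 - <<'E'
from h import *
im=cv2.imread("pics/w4.png")[:,:,::-1]; m=white(im,(175,272,200,430))
c=cv2.convexHull(max(cv2.findContours(m,0,1)[0],key=cv2.contourArea))[:,0]; c=c[c[:,1]<268]
w=np.array([ray("wrist",(p[1],p[0]),.006)[:2] for p in c]); k,r=circ(w); print(k,r)
for rr in(.054,):
    from scipy.optimize import least_squares
    k=least_squares(lambda q:np.hypot(*(w-q).T)-rr,k).x; print(k)
go(*k,.192); print(arm.observe()["position"])
E
```

```text
[0.46813825 0.06604792] 0.0539868637941834
[0.46815268 0.06603967]
 shift [-0.0053 -0.0026  0.0197] roll 0 j7 1.16 clock 10.9
[0.46459453 0.07072405 0.21166336]
```

```bash
python3 -m inch '-.003 -.002 .01 0 .02;-.003 -.002 .016 0 .02;-.003 -.002 .019 0 .02;-.003 -.002 .019 0 .02'
```

```text
clock: 11.3
position: [0.4667, 0.0679, 0.1926]
ee_rot: [-0.707, -3.061, 0.0]
force: [-0.4, -1.4, -3.8]
width: 0.427
gripper_force: 40.0
```

```bash
python3 -m inch '0 0 .001 0 .02;0 0 .002 0 .02;0 0 .002 0 .02'
python3 -m inch '0 0 0 0 .06;0 0 0 0 .06;0 0 0 0 .06;0 0 0 0 .0918;0 0 0 0 .0918'
python3 -m inch '0 0 0 0 .0918;0 0 -.03 0 .0918;0 0 -.07 0 .0918;0 0 -.11 0 .0918;0 0 -.15 0 .0918'
python3 - <<'E'
from h import *
cal=arm.get_calibration("wrist"); im=save("wrist","w5.png")
for r in arm.place_of("wrist","die_round_center")[:2]: print(round(r["conf"],2),np.round(r["point"]),ray("wrist",r["point"],.03,cal).round(4))
m=white(im,(130,270,250,410)); c=cv2.convexHull(max(cv2.findContours(m,0,1)[0],key=cv2.contourArea))[:,0]
print(circ(np.array([ray("wrist",(p[1],p[0]),.006,cal)[:2] for p in c])))
go(.614,-.114,.34,np.deg2rad(76.7),"square")
E
```

```text
clock: 11.6
position: [0.4668, 0.0678, 0.1921]
ee_rot: [0.707, 3.061, 0.002]
force: [-6.3, -1.5, 20.6]
width: 0.428
gripper_force: 40.0
clock: 12.1
position: [0.4668, 0.0681, 0.1907]
ee_rot: [-0.707, -3.061, -0.0]
force: [-0.6, 0.2, 0.9]
width: 0.78
gripper_force: 0.0
clock: 12.6
position: [0.4664, 0.0679, 0.3422]
ee_rot: [-0.707, -3.061, 0.001]
force: [1.1, 0.8, -0.1]
width: 0.998
gripper_force: 0.0
0.64 [230. 320.] [0.4713 0.0662 0.03  ]
(array([0.46521101, 0.06662557]), np.float64(0.053446972025750085))
square shift [-0.2107 -0.0996  0.0058] roll -0.222 j7 1.04 clock 12.7
```

View pics/w5.png

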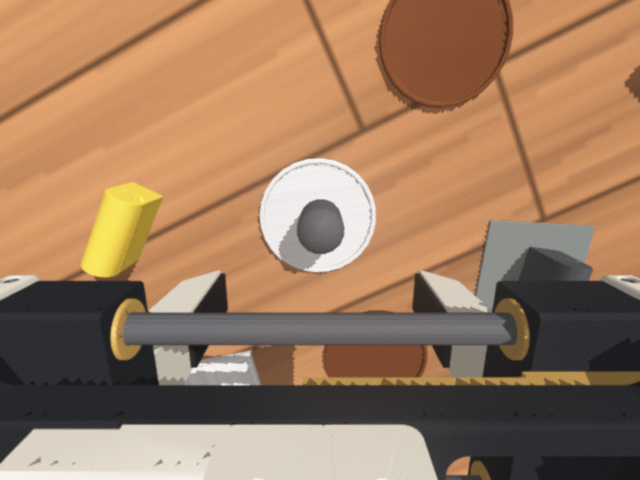

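The round die sits upright, roughly centred in the round tray, at (320,226) against a tray centre of about (318,216). Next is the square die.

```bash
python3 -m inch '-.043 -.02 0 0 .0918;-.086 -.04 0 0 .0918;-.129 -.06 0 0 .0918;-.172 -.08 0 -.11 .0918;-.211 -.1 0 -.222 .0918'
python3 -m inch '0 0 0 0 .0918;0 0 0 0 .0918'
python3 - <<'E'
from h import *
cal=arm.get_calibration("wrist"); im=save("wrist","w6.png"); print(arm.observe()["position"],np.rad2deg(yaw()))
for n,z in dict(die_square_center=.03,tray_oblong=0).items():
    for r in arm.place_of("wrist",n)[:2]: print(n,round(r["conf"],2),np.round(r["point"]),ray("wrist",r["point"],z,cal).round(4))
for n,z in dict(die_square_center=.05,tray_oblong=.006,grease_can=.08).items():
    for r in arm.silhouettes("wrist",n)[:2]: print(n,round(r["conf"],2),np.round(r["point"]),rect("wrist",r["region"],z,cal))
E
```

```text
clock: 13.2
position: [0.6136, -0.1159, 0.3399]
ee_rot: [-0.356, -3.121, -0.0]
force: [1.1, 0.8, 0.3]
width: 0.998
gripper_force: 0.0
clock: 13.4
position: [0.6125, -0.1158, 0.3397]
ee_rot: [-0.368, -3.119, 0.001]
force: [-1.1, 0.4, -0.3]
width: 0.997
gripper_force: 0.0
[ 0.61218047 -0.11424937  0.33977459] 166.6420235226222
die_square_center 0.59 [229. 319.] [ 0.6158 -0.1166  0.03  ]
die_square_center 0.89 [228. 319.] (array([ 0.6118, -0.116 ]), array([47., 41.]), 10.2)
tray_oblong 0.95 [197. 322.] (array([ 0.6149, -0.1141]), array([124.,  79.]), -13.7)
grease_can 0.65 [364. 202.] (array([ 0.6901, -0.2292]), array([46., 11.]), -50.8)
```

View pics/w6.png

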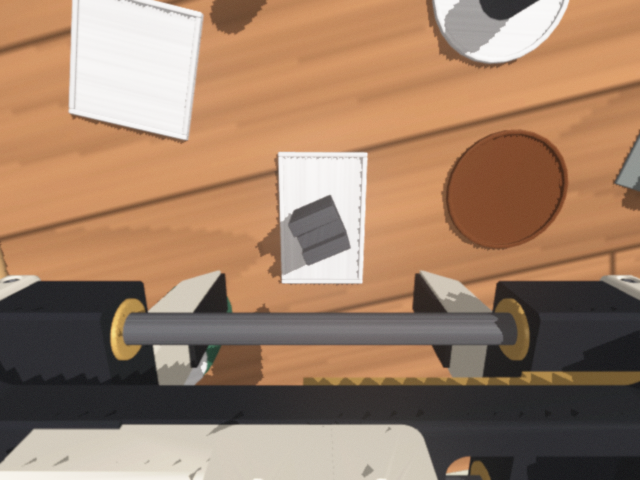

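The square die is at (319,229), turned about 22° in the oblong tray, and the oblong and square trays are both clear to see. The can is just behind the left finger. I'll get the turn exactly from the top-face edges.

```bash
python3 - <<'E'
from h import *
P=[ray("wrist",p,.057)[:2] for p in ((215,289),(196,331),(247,350),(265,306))]
for i in range(4):
    d=P[(i+1)%4]-P[i]; print(np.round(P[i],4),np.hypot(*d).round(4),np.rad2deg(np.arctan2(d[1],d[0])).round(1))
c=np.mean(P,0); print(c)
go(.6145,-.116,.195,np.deg2rad(99)); print(arm.observe()["position"])
E
```

```text
[ 0.5932 -0.1317] 0.0354 101.4
[ 0.5862 -0.097 ] 0.0434 7.5
[ 0.6292 -0.0914] 0.0381 -79.8
[ 0.636  -0.1288] 0.0429 -176.1
[ 0.61114987 -0.11225035]
 shift [-0.0029 -0.0025  0.1458] roll -0.387 j7 1.66 clock 13.7
[ 0.61228802 -0.11302221  0.34078489]
```

```bash
python3 -m inch '-.002 -.001 .02 -.13 .0918;-.002 -.001 .04 -.26 .0918;-.002 -.001 .06 -.385 .0918;-.002 -.001 .08 -.385 .0918;-.002 -.001 .08 -.385 .0918' 40
python3 -m inch '0 0 .03 0 .0918;0 0 .055 0 .0918;0 0 .065 0 .0918;0 0 .065 0 .0918' 40
python3 -m inch '0 0 0 0 .02;0 0 0 0 .02;0 0 0 0 .02;0 0 0 0 .02;0 0 0 0 .02' 40
python3 -m inch '0 0 0 0 .02;0 0 0 0 .02;0 0 -.03 0 .02;0 0 -.06 0 .02;0 0 -.08 0 .02' 40
python3 - <<'E'
from h import *
go(.450,-.234,.275,np.deg2rad(64))
E
```

```text
clock: 14.2
position: [0.6131, -0.1148, 0.2585]
ee_rot: [0.241, -3.128, -0.002]
force: [-0.4, 0.0, -0.6]
width: 0.999
gripper_force: 0.0
clock: 14.6
position: [0.614, -0.1153, 0.1953]
ee_rot: [0.24, -3.131, -0.0]
force: [-0.3, 0.2, 0.3]
width: 1.001
gripper_force: 0.0
clock: 15.1
position: [0.6144, -0.1158, 0.1962]
ee_rot: [-0.24, 3.132, -0.0]
force: [-0.9, -0.6, 0.8]
width: 0.613
gripper_force: 0.0
clock: 15.6
position: [0.6141, -0.1158, 0.2767]
ee_rot: [0.24, -3.132, 0.0]
force: [0.5, -0.7, -5.9]
width: 0.411
gripper_force: 40.0
 shift [ 0.1802 -0.0918  0.0018] roll 0.607 j7 2.02 clock 15.6
```

```bash
python3 -m inch '.036 -.018 0 .12 .02;.072 -.036 0 .24 .02;.108 -.055 0 .36 .02;.144 -.073 0 .48 .02;.18 -.092 0 .607 .02'
python3 -m inch '0 0 .03 0 .02;0 0 .06 0 .02;0 0 .06 0 .02'
python3 - <<'E'
from h import *
cal=arm.get_calibration("wrist"); im=save("wrist","w7.png")
m=white(im,(150,272,200,440)); ys=[ray("wrist",p,.006) for p in []]
for r in range(190,270,15):
    cc=np.where(m[r])[0]
    if len(cc): print(r,cc.min(),cc.max())
print("toprow",[int(np.where(m[:,c])[0].min()) for c in (270,300,330,360) if m[:,c].any()])
go(.450,-.234,.195,np.deg2rad(63.7)); s=arm.observe(); print(s["position"],s["force"])
E
```

```text
clock: 16.1
position: [0.4485, -0.2345, 0.2752]
ee_rot: [-0.714, -3.058, -0.001]
force: [0.9, -0.2, -6.3]
width: 0.413
gripper_force: 40.0
clock: 16.4
position: [0.4485, -0.2332, 0.2127]
ee_rot: [-0.706, -3.054, -0.002]
force: [-1.8, 1.0, -5.4]
width: 0.411
gripper_force: 40.0
190 226 410
205 227 409
220 228 408
235 229 407
250 230 406
265 231 405
toprow [188, 188, 188, 188]
 shift [-0.0009  0.      0.0194] roll 0.005 j7 1.86 clock 16.45
[ 0.4493051  -0.23366128  0.21435851] [-0.300088    0.18538615 -5.1589499 ]
```

View pics/w7.png

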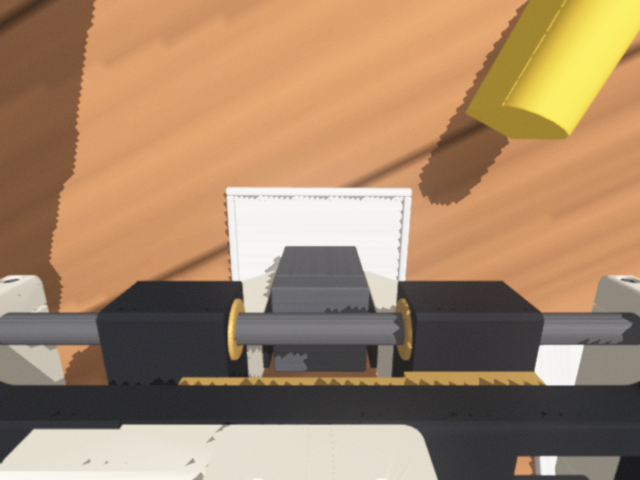

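The square die hangs square and centred over the square tray, with columns 226 to 410 either side of 320. I'll set it down.

```bash
python3 -m inch '-.001 -.001 .01 0 .02;-.001 -.001 .017 0 .02;-.001 -.001 .019 0 .02;-.001 -.001 .020 0 .02;-.001 -.001 .020 0 .02'
python3 -m inch '0 0 .001 0 .02;0 0 .001 0 .02'
```

```text
clock: 16.95
position: [0.4517, -0.2361, 0.1989]
ee_rot: [0.706, 3.057, 0.002]
force: [-9.1, 5.4, 38.5]
width: 0.413
gripper_force: 40.0
clock: 17.15
position: [0.4518, -0.2362, 0.1985]
ee_rot: [0.706, 3.056, 0.002]
force: [-10.0, 6.5, 47.6]
width: 0.414
gripper_force: 40.0
```

The die touched about 3 mm early, so it has probably slipped or tilted a little in the pads. I'll ease up, release and look.

```bash
python3 -m inch '0 0 -.001 0 .02;0 0 -.002 0 .02;0 0 -.002 0 .02'
python3 -m inch '0 0 0 0 .06;0 0 0 0 .06;0 0 0 0 .06;0 0 0 0 .0918;0 0 0 0 .0918'
python3 -m inch '0 0 0 0 .0918;0 0 -.03 0 .0918;0 0 -.07 0 .0918;0 0 -.11 0 .0918;0 0 -.14 0 .0918'
python3 - <<'E'
from h import *
cal=arm.get_calibration("wrist"); im=save("wrist","w8.png")
for r in arm.place_of("wrist","die_square_center")[:2]: print(round(r["conf"],2),np.round(r["point"]),ray("wrist",r["point"],.03,cal).round(4))
for r in arm.silhouettes("wrist","tray_square")[:1]: print(rect("wrist",r["region"],.006,cal))
go(.614,.229,.34,np.deg2rad(56),"ridge")
E
```

```text
clock: 17.45
position: [0.4519, -0.2359, 0.1985]
ee_rot: [0.706, 3.057, 0.0]
force: [-2.3, 2.2, 17.3]
width: 0.408
gripper_force: 40.0
clock: 17.95
position: [0.4509, -0.2355, 0.1966]
ee_rot: [-0.707, -3.061, 0.0]
force: [-0.2, -0.2, 0.3]
width: 0.778
gripper_force: 0.0
clock: 18.45
position: [0.4508, -0.2358, 0.3389]
ee_rot: [0.707, 3.06, -0.0]
force: [0.7, 0.2, -0.3]
width: 1.0
gripper_force: 0.0
0.8 [227. 321.] [ 0.4538 -0.2346  0.03  ]
(array([ 0.45  , -0.2343]), array([100., 100.]), -26.4)
ridge shift [ 0.0574  0.489  -0.0014] roll 0.14 j7 1.74 clock 18.6
```

View pics/w8.png

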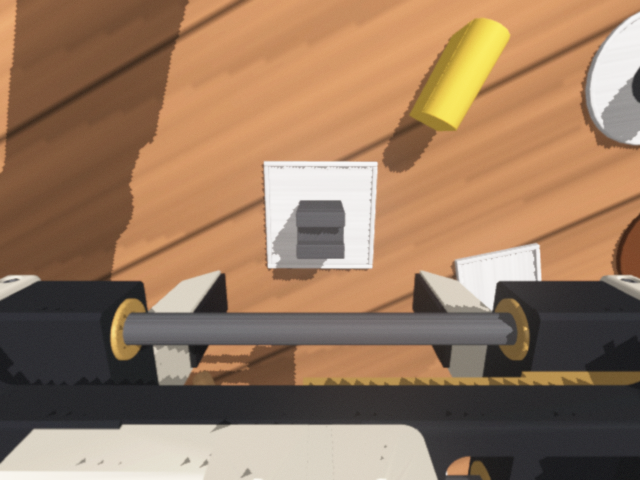

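The square die stands upright in the middle of the square tray, at about (321,228). Now back to the ridge die.

```bash
python3 -m inch '.006 .049 0 0 .0918;.012 .098 0 0 .0918;.018 .147 0 0 .0918;.024 .196 0 0 .0918;.03 .245 0 0 .0918'
python3 -m inch '.005 .049 0 0 .0918;.010 .098 0 0 .0918;.015 .147 0 0 .0918;.02 .196 0 .07 .0918;.027 .244 0 .14 .0918'
python3 -m inch '0 0 0 0 .0918;0 0 0 0 .0918'
python3 - <<'E'
from h import *
cal=arm.get_calibration("wrist"); im=save("wrist","w9.png")
print(arm.observe()["position"])
for r in arm.silhouettes("wrist","die_ridge_center")[:2]: print(r["conf"],rect("wrist",r["region"],.057,cal))
for r in arm.place_of("wrist","die_ridge_center")[:2]: print(round(r["conf"],2),np.round(r["point"]),ray("wrist",r["point"],.03,cal).round(4))
go(.614,.229,.192,np.deg2rad(56),"ridge")
E
```

```text
clock: 19.1
position: [0.5312, -0.0001, 0.3354]
ee_rot: [-0.707, -3.059, 0.001]
force: [0.5, -0.8, 0.3]
width: 1.0
gripper_force: 0.0
clock: 19.6
position: [0.6141, 0.2308, 0.3348]
ee_rot: [-0.923, -3.001, 0.002]
force: [1.2, -0.1, 0.2]
width: 0.996
gripper_force: 0.0
clock: 19.8
position: [0.6135, 0.2305, 0.3343]
ee_rot: [-0.914, -3.003, 0.004]
force: [0.4, -1.0, -0.4]
width: 0.997
gripper_force: 0.0
[0.61361176 0.22848787 0.3349476 ]
0.97 (array([0.6132, 0.2303]), array([76., 28.]), -34.4)
0.7 [231. 324.] [0.6182 0.2312 0.03  ]
ridge shift [0.0009 0.0019 0.144 ] roll -0.002 j7 0.79 clock 19.95
```

View pics/w9.png

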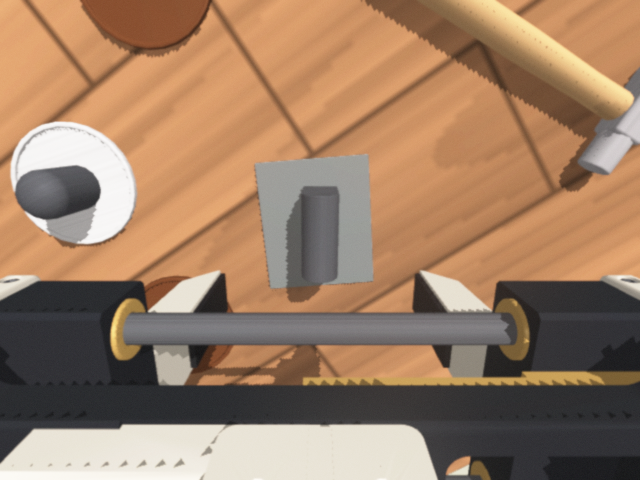

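The ridge die is at (320,234), centred and aligned with the fingers. I'll grasp it.

```bash
python3 -m inch '0 0 .04 0 .0918;0 0 .08 0 .0918;0 0 .115 0 .0918;0 0 .135 0 .0918;0 0 .142 0 .0918' 45
python3 -m inch '0 0 0 0 .01;0 0 0 0 .01;0 0 0 0 .01;0 0 0 0 .01;0 0 0 0 .01' 45
python3 -m inch '0 0 0 0 .01;0 0 0 0 .01;0 0 0 0 .01;0 0 0 0 .01;0 0 0 0 .01' 45
python3 -m inch '0 0 -.03 0 .01;0 0 -.06 0 .01;0 0 -.08 0 .01;0 0 -.08 0 .01' 45
python3 - <<'E'
from h import *
go(.6145,-.114,.272,np.deg2rad(76.5))
E
```

```text
clock: 20.45
position: [0.6131, 0.227, 0.1925]
ee_rot: [-0.921, -3.0, 0.004]
force: [-0.3, 0.6, 0.4]
width: 0.997
gripper_force: 0.0
clock: 20.95
position: [0.6142, 0.2291, 0.1955]
ee_rot: [0.919, 3.003, 0.001]
force: [-0.3, 0.2, -0.1]
width: 0.615
gripper_force: 0.0
clock: 21.45
position: [0.614, 0.229, 0.1947]
ee_rot: [-0.919, -3.004, -0.0]
force: [0.6, 0.6, -0.3]
width: 0.325
gripper_force: 45.0
clock: 21.85
position: [0.6148, 0.229, 0.2769]
ee_rot: [0.919, 3.001, 0.004]
force: [0.3, 1.2, -5.3]
width: 0.324
gripper_force: 45.0
 shift [-0.1917 -0.2845  0.0044] roll -0.358 j7 0.82 clock 21.85
```

```bash
python3 -m inch '-.026 -.038 0 0 .01;-.052 -.077 0 0 .01;-.078 -.115 0 0 .01;-.104 -.154 0 0 .01;-.128 -.19 0 0 .01'
python3 -m inch '-.02 -.03 0 -.12 .01;-.042 -.062 0 -.24 .01;-.064 -.094 0 -.358 .01;-.064 -.094 .03 -.358 .01;-.064 -.094 .06 -.358 .01'
python3 -m inch '0 0 0 0 .01'
python3 - <<'E'
from h import *
cal=arm.get_calibration("wrist"); im=save("wrist","w10.png")
m=white(im,(100,272,200,440))
for r in range(170,270,15):
    cc=np.where(m[r])[0]
    if len(cc): print(r,cc.min(),cc.max())
go(.6147,-.114,.195,np.deg2rad(76.4)); s=arm.observe(); print(s["position"],s["force"])
E
```

```text
clock: 22.35
position: [0.6127, -0.0023, 0.2728]
ee_rot: [-0.919, -3.002, 0.002]
force: [1.7, -0.5, -4.8]
width: 0.323
gripper_force: 45.0
clock: 22.85
position: [0.6135, -0.1161, 0.213]
ee_rot: [0.375, 3.119, -0.001]
force: [-0.1, 1.5, -6.0]
width: 0.321
gripper_force: 45.0
clock: 22.95
position: [0.6114, -0.1134, 0.2093]
ee_rot: [-0.369, -3.11, -0.001]
force: [-2.1, 0.5, -6.5]
width: 0.325
gripper_force: 45.0
170 247 393
185 246 393
200 247 392
215 248 392
230 249 391
245 249 390
260 251 389
 shift [-0.0024 -0.0001  0.0166] roll 0.001 j7 1.68 clock 23.0
[ 0.61252267 -0.11338051  0.21161456] [-0.37754084  0.30591072 -5.18428917]
```

View pics/w10.png

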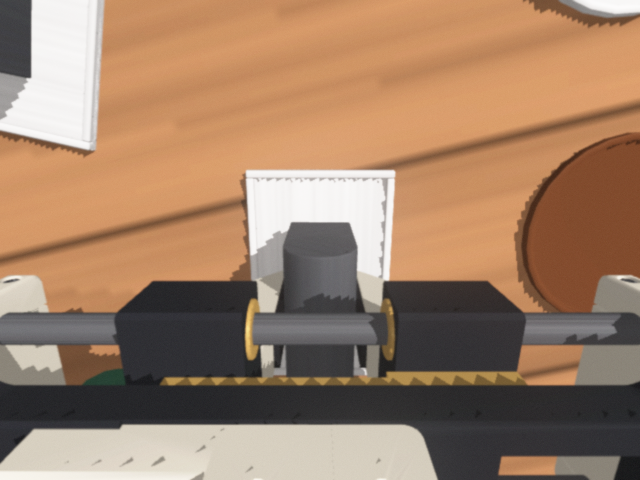

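The ridge die is centred across the oblong tray, with columns 247 to 393 either side of 320, and it lies lengthwise. I'll set it down.

```bash
python3 - <<'E'
from h import *
a=ray("wrist",(172,320),.006)[:2];b=ray("wrist",(224,320),.074)[:2];t=arm.observe()["position"][:2]
print(np.hypot(*(a-t)),np.hypot(*(b-t)))
E
python3 -m inch '-.001 0 .008 0 .01;-.001 0 .013 0 .01;-.001 0 .0155 0 .01;-.001 0 .0155 0 .01'
python3 -m inch '0 0 .001 0 .01;0 0 .001 0 .01'
```

```text
0.056344358536261345 0.04497869910269506
clock: 23.4
position: [0.6153, -0.1138, 0.1994]
ee_rot: [0.369, 3.12, 0.0]
force: [0.5, -0.6, -5.1]
width: 0.325
gripper_force: 45.0
clock: 23.6
position: [0.6153, -0.114, 0.1985]
ee_rot: [0.369, 3.119, 0.0]
force: [-0.1, -1.3, -5.2]
width: 0.323
gripper_force: 45.0
```

```bash
python3 - <<'E'
from h import *
t=arm.observe()["position"]; dz=t[2]-.2112   # picture w10 was taken with TCP z about .2112
for p,z in (((172,320),.006),((224,320),.0175),((224,320),.02),((252,320),.072)):
    print(p,z,np.hypot(*(ray("wrist",p,z+dz)[:2]-t[:2])).round(4))
print(t,dz)
E
```

```text
(172, 320) 0.006 0.0549
(224, 320) 0.0175 0.0299
(224, 320) 0.02 0.0305
(252, 320) 0.072 0.0333
[ 0.6153047  -0.11402494  0.19854758] -0.012652424185856104
```

The offset along the tray is about 2 mm, which is fine. I'll lower to contact.

```bash
python3 -m inch '-.001 0 .001 0 .01;-.002 0 .002 0 .01;-.002 0 .003 0 .01;-.002 0 .003 0 .01'
python3 -m inch '0 0 .001 0 .01;0 0 .001 0 .01'
```

```text
clock: 24.0
position: [0.6171, -0.1145, 0.195]
ee_rot: [-0.37, -3.119, -0.0]
force: [0.2, 0.5, -4.2]
width: 0.324
gripper_force: 45.0
clock: 24.2
position: [0.6171, -0.1146, 0.1947]
ee_rot: [0.37, 3.12, 0.0]
force: [-3.6, 0.5, 2.4]
width: 0.324
gripper_force: 45.0
```

```bash
python3 -m inch '0 0 0 0 .06;0 0 0 0 .06;0 0 0 0 .06;0 0 0 0 .0918;0 0 0 0 .0918'
python3 -m inch '0 0 0 0 .0918;0 0 -.03 0 .0918;0 0 -.07 0 .0918;0 0 -.11 0 .0918;0 0 -.15 0 .0918'
python3 -m inch '0 0 0 0 .0918;0 0 0 0 .0918'
python3 - <<'E'
from h import *
cal=arm.get_calibration("wrist"); im=save("wrist","w11.png")
for r in arm.place_of("wrist","die_ridge_center")[:2]: print(round(r["conf"],2),np.round(r["point"]),ray("wrist",r["point"],.03,cal).round(4))
for r in arm.silhouettes("wrist","tray_oblong")[:1]: print(rect("wrist",r["region"],.006,cal))
E
```

```text
clock: 24.7
position: [0.6172, -0.1145, 0.1943]
ee_rot: [0.37, 3.12, 0.0]
force: [0.6, -0.0, -0.3]
width: 0.712
gripper_force: 0.0
clock: 25.2
position: [0.6169, -0.1146, 0.3457]
ee_rot: [-0.37, -3.12, 0.0]
force: [1.1, 0.1, 0.5]
width: 0.998
gripper_force: 0.0
clock: 25.4
position: [0.6173, -0.1145, 0.3451]
ee_rot: [0.369, 3.118, 0.001]
force: [-0.6, -0.5, 0.1]
width: 1.002
gripper_force: 0.0
0.82 [227. 321.] [ 0.6216 -0.1131  0.03  ]
(array([ 0.6149, -0.1137]), array([123.,  78.]), -13.7)
```

View pics/w11.png

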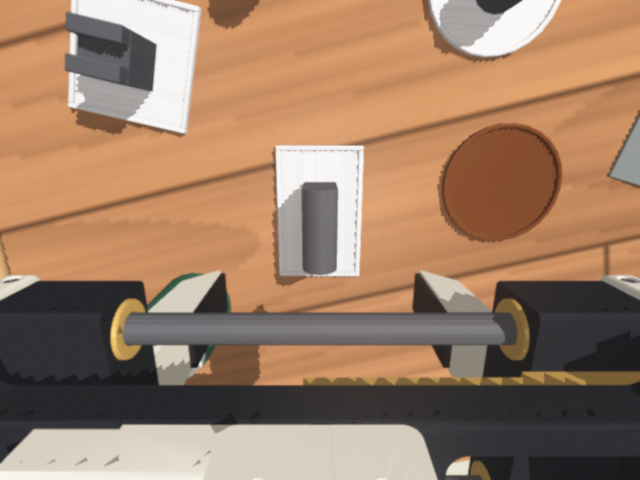

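The ridge die stands lengthwise in the oblong tray, spanning rows 182 to 274, while the tray starts at row 147. As a last check I'll measure the gap from tray edge to die foot for all three; centred gaps would be 27, 34 and 31 mm.

```bash
python3 - <<'E'
from h import *
t=arm.observe()["position"]
g=lambda a,b,c,d=0:print(np.hypot(*(ray("wrist",(a,c),.006+d)-ray("wrist",(b,c),.003+d))[:2]).round(4))
g(147,182,320); g(159,200,320,t[2]-.3422); g(162,201,320,t[2]-.3389)
save("top","t2.png")
for n,z in dict(die_round_center=.03,die_square_center=.03,die_ridge_center=.03,).items():
    for r in arm.place_of("top",n)[:2]: print(n,round(r["conf"],2),np.round(ray("top",r["point"],z),3))
E
```

```text
0.031
0.0372
0.0351
die_round_center 0.56 [0.574 0.424 0.03 ]
die_round_center 0.55 [0.472 0.066 0.03 ]
die_square_center 0.52 [ 0.452 -0.234  0.03 ]
```

```bash
python3 -c "
from cell import arm
print(arm.sign_off())"
```

```text
the job is handed in; nothing more can be done
None
```

I handed the job in at about 26 s: each die stands upright in the tray of its own shape, about 3–4 mm off centre by my measurements (12 mm allowed); the ridge die was parked on the mat on the way, and the judged result did not come back to me.

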